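# Cover the meteorite pot and hold the purge key half down

## Robot

A 6-joint arm with a two-finger parallel gripper is mounted at the origin on the work surface. World frame = base frame: x ahead of the robot, y to its left, z up, the work surface at z = 0. Lengths are in mm, angles in rad, forces in N, time in s.
With the tool pointing down it reaches from about 350 to 875 mm from the base axis. Payload 4.2 kg.
Tool frame: the origin (TCP) lies midway between the tips of the shut fingers; the grasp point (between the pads) lies 19 mm behind it; z points along the fingers, y is the direction in which the jaws open and shut (so a half turn about z gives the same grasp; the last joint's range is limited). The gripper opens to 85 mm and grips with 20 to 120 N. Pads are 22 mm wide; open, the fingers measure 114 mm over their backs; the gripper's body (76 mm by 85 mm) begins 54 mm behind the grasp point. The pads swing forward as they close: fully open they stand 13 mm farther back than shut.
Start: joints at [1.57, 0.385, 0.008, 0, -1.194, -0.259], TCP at [160.523, 604.013, 231.312] pointing down, gripper open.
Joint ranges: [-3.14, 3.14], [-1.21, 2.06], [-1.07, 1.41], [-3.16, 2.05], [-2.99, -0.16], [-3.1, 3.1]. Speed limits (rad/s): [2.79, 2.79, 3.14, 3.14, 3.14, 3.14].

## Interface

Orientations are given as a unit quaternion [x, y, z, w].
In Python, from bench import readout, optics, workorder, nets gives the robot as it stands. The module is installed in compiled form; this text tells all that it offers.
- The arm moves only by the tool move_arm, never from a script. Its argument "steps" is a list of rows, each a list of 7 numbers: the opening, from -1 (shut) to 1 (fully open), so that 0 is half open, then the shift along the world's x, y, z in mm, then the turn, a rotation vector about the world's x, y, z in rad. In form: [[gripper, tx, ty, tz, wx, wy, wz], ...]. A call has 1 to 5 rows; each row is the pose to reach, as a shift and turn from the pose commanded when the call began; what a row does not reach only later rows make up. A row lasts 1/12 s, in which the tool goes at most 41.7 mm and 7.16 degrees, less where a joint would pass 70% of its speed; a pose out of reach is approached as far as the arm can. A call with a gripper value outside its range is refused whole. The fingers move at their own pace and stop on an object; the grip force is fixed at half the most. Time passes only in rows, so rows that repeat a pose let the fingers close. It gives the time, the measured TCP pose, the force and the opening at its end, in the units of the state.
- readout.read_state(): the state, without advancing time (a new reading comes with each control period).
- optics.get_image(name): name is "scene" or "top" or "wrist"; returns a dict with "frame" (420x560x3 uint8, blue, green, red), "fx", "fy", "cx", "cy" (pixels), "rvec" (rotation vector, rad) and "tvec" (3), from world to camera coordinates, as OpenCV has them. Camera axes: x right, y down, z forward; pixel columns grow to the right and rows downward; lengths in mm; the calibration is good to about 2 mm. The wrist camera is an equidistant fisheye: a pixel r from the principal point sees the ray r / f radians off the axis. A picture is of the moment at which its call begins. There is no depth.
- workorder.job_done(): hands the job in, once; it reports no verdict.
Trained networks look in a picture, given as the dict that the camera call returned (one of the last four; its "shot" number tells which), for a name from the list of things; names that differ only in an ending like _2 or _b are one class to them, and where a whole thing is asked for, a point or a joint stands for the part that bears it (a point fixed in the world has none). Each returns a list of dicts, best first, with "conf" (0 to 1); they miss things now and then, are a little off and sometimes report something else, mostly with a low value. They report only what shows in the picture. A call takes as long as a camera call. They do not tell look-alikes from the thing itself.
- nets.silhouettes(name, picture): "region" (420x560 bool, what is visible of it) and "extent" ([left, top, right, bottom] in pixels, round what is visible of it).
- nets.tip_of(name, picture): "uv" ([column, row] in pixels: a listed point, or the origin of a listed thing).
The state is a dict: "clock": time; "joints": joint angles; "joint_vel": joint speeds; "joint_efforts": joint torques, N m; "position": TCP position; "ee_rot": TCP orientation; "contact_force": force on the tool from outside, world axes, zero at the start; "wrist_torque": the same for the moment, N m; "gripper_width": finger opening in mm.
Only numpy, scipy, OpenCV 4.12 (cv2) and the standard library are available. Lean on these libraries where they do the work, as an engineer would, in place of code of your own. Each camera call takes 0.05 s, during which the arm holds its last target.

## Task

Put the large lid on the steel pot that has the dark stone in it, so that the lid sits fully seated and level, and let go of it. Only then press the black mushroom key of the purge valve half way down (12 mm of its 24 mm) and keep holding it there: the program finishes while the key is still held at half travel. Never push the key to its bottom stop, and leave the pot and everything else where they stand.

Things in the scene. Friction and masses are not known exactly. Their poses are not given: they have to be found in the camera images.
- large_lid: Loose aluminium lid, about 0.16 kg: a disc 92 mm across and 5 mm thick, with a locating plug 70 mm across and 6 mm deep under it and an upright round grip 22 mm across and 30 mm tall in the middle on top. Origin: centre of the plug's underside, z up; disc top at 11 mm, grip from 11 to 41 mm above the origin. It starts on the bench standing on its plug.
- sample_pot: Loose open round steel pot, about 0.6 kg, 84 mm outside, 76 mm inside, wall 4 mm, 50 mm tall, with a dark meteorite about 45 mm long fixed inside (it stays clear below the plug of a seated lid). Origin: centre of its underside, z up. When the large lid is seated, its disc rests on the rim, so the lid's origin is 44 mm above the pot's origin, and the plug has 3 mm of play all round.
- empty_pot: A pot of exactly the same size and steel, but empty. Origin: centre of its underside. To be left alone.
- small_lid: Smaller aluminium lid, disc 60 mm across with a thin grip 14 mm across, 27 mm tall in all. Fits neither pot. Origin: centre of its underside. To be left alone.
- key_base: Purge valve fixed to the bench: grey block 74 x 74 mm, 45 mm tall, on a 100 mm square aluminium foot plate, with a brass stub on one side. Origin: centre of its underside, z up. The key stands out of the middle of its top.
- key_top (a point): Centre of the flat top of the black round mushroom key, 40 mm across, that stands on the valve block; 94 mm above the bench when up. It moves down with the key.
- key (a joint): Travel of the key in m, straight down: 0 = up, 0.024 = bottom stop. A spring pushes it back up: 3 N to start it, 0.3 N more per mm (6.6 N at 12 mm); it springs up when let go.
- tray: Small black square sample tray 60 x 60 x 20 mm with a stone in it. Origin: centre of its underside. To be left alone.
- jar: Amber glass jar 42 mm across, 62 mm tall. Origin: centre of its underside. To be left alone.
- dish: White shallow dish 70 mm across, 16 mm tall. Origin: centre of its underside. To be left alone.
- loupe: Black eye loupe 38 mm across, 30 mm tall. Origin: centre of its underside. To be left alone.
- tweezers: Steel tweezers 120 mm long lying on the bench. To be left alone.
Not all that is in view belongs to the job. What is shaped like the large_lid but purple is not meant.

How it is judged (in metres and radians):
On the way, in this order (a step that is already met when the one before it is completed fails the run):
1. the large lid sits seated and level on the pot with the stone, let go (horizontal distance between large_lid and sample_pot below 0.0045 m and z of large_lid in the frame of sample_pot between 0.0415 and 0.0465 m and angle between large_lid's own z axis and vertical below 0.035 rad and contact force between each of the fingers, the arm and large_lid below 0.2 N), for 0.3 s.
2. the key is held about half way down (8 to 16 mm) by the robot (value of joint key between 0.008 and 0.016 m and contact force between any of the fingers, the arm and key_base above 3 N), for 1 s.
At the end, for the whole second after the job is handed in: Robot still presses the key (over 3 N) at 8 to 16 mm travel; the large lid, untouched, sits on the pot with the stone: centred within 4.5 mm, underside 41.5 to 46.5 mm above the pot's, level within 2 degrees; the pot is upright and it and all other loose things within 30 mm of their start (all of step 1 and all of step 2 and angle between sample_pot's own z axis and vertical below 0.035 rad and distance of each of sample_pot, empty_pot, small_lid, tray, jar, dish, loupe, tweezers from where it was at the start of the episode below 0.03 m); the arm keeps its last pose, push and grip.
It fails at once if the key pushed to its bottom stop (beyond 22 mm) (value of joint key above 0.022 m).
It fails at once if the key pressed (beyond 4 mm) while the lid is not seated on the pot with the stone (value of joint key above 0.004 m and not (horizontal distance between large_lid and sample_pot below 0.0045 m and z of large_lid in the frame of sample_pot between 0.0415 and 0.0465 m and angle between large_lid's own z axis and vertical below 0.035 rad)).
It fails at once if the pot or another loose thing pushed more than 40 mm away (distance of any of empty_pot, small_lid, tray, jar, dish, loupe, tweezers, sample_pot from where it was at the start of the episode above 0.04 m).
It also fails if it takes over 54 s, if anything falls off the work surface, if the arm or the gripper's body presses on something with over 40 N, if the wrist force passes 120 N, or if a joint passes its speed limit or range.

## Working session

There is one attempt and no reset: what is moved stays moved. The work goes in short steps, Python scripts to look and compute and a tool call to move; the robot and the scene stay as the last step left them, time stands still between calls to the robot, and variables do not carry over. Pictures are saved under pics/ and viewed, and the job is handed in when it is done.

Besides the shell and the picture viewer there is one more tool, called after "Call:" as a command line: name --pt "numbers of a row" for each row, then --argument value for the rest. move_arm: Moves the arm, as the interface text tells. Its arguments: {"type":"object","properties":{"steps":{"type":"array","items":{"type":"array","items":{"type":"number"}}}},"required":["steps"]}

```bash
mkdir -p pics; ls; cat > h.py <<'E'
import numpy as np, cv2
from bench import readout, optics, workorder, nets
def shot(cam,name):
    p=optics.get_image(cam); cv2.imwrite(f'pics/{name}.png',p['frame']); return p
def ray(p,u,v,cam):
    if cam=='wrist':
        x=(u-p['cx'])/p['fx'];y=(v-p['cy'])/p['fy'];r=np.hypot(x,y)
        d=np.array([x/r*np.sin(r),y/r*np.sin(r),np.cos(r)]) if r>0 else np.array([0,0,1.])
    else: d=np.array([(u-p['cx'])/p['fx'],(v-p['cy'])/p['fy'],1])
    R=cv2.Rodrigues(np.array(p['rvec'],float))[0];t=np.array(p['tvec'],float).ravel()
    return -R.T@t, R.T@d
def atz(p,u,v,z,cam):
    o,d=ray(p,u,v,cam); return o+d*(z-o[2])/d[2]
E
python3 - <<'E'
from h import *
print(readout.read_state())
for c in ['scene','top','wrist']:
    p=shot(c,c+'0'); print(c,p['fx'],p['cx'],p['cy'],p['rvec'],p['tvec'])
    for n,z in [('large_lid',0),('sample_pot',0),('empty_pot',0),('key_top',94),('key_base',0),('small_lid',0)]:
        for r in nets.tip_of(n,p): print(c,n,round(r['conf'],2),np.round(r['uv'],1),atz(p,*r['uv'],z,c).round(1))
E
```

```text
pics
{'clock': 0.0, 'joints': array([ 1.56959033e+00,  3.85567364e-01,  6.62643625e-03, -5.19478090e-04,
       -1.19398993e+00, -2.58623558e-01]), 'joint_vel': array([-4.65205179e-04, -3.65383601e-05, -2.97987418e-05, -1.34757518e-04,
       -1.11798481e-03,  1.70531071e-04]), 'joint_efforts': array([-1.47500683e-03, -3.92289948e+01,  1.88399452e+01,  4.18600515e+00,
       -4.61585078e-03, -4.90221964e-06]), 'position': array([160.38407294, 603.46745562, 230.21225518]), 'ee_rot': array([ 9.91559925e-01, -1.29644580e-01, -1.02430221e-04,  1.08942551e-03]), 'contact_force': array([ 1.25713582, -0.04808765, -0.70864616]), 'wrist_torque': array([ 0.01841352,  0.03206967, -0.04331906]), 'gripper_width': 85.32467689764763}
scene 427.38660713335537 275.09424188834805 207.13950476701882 [ 1.81735469  1.82077169 -0.6429614 ] [  68.26434038 -360.93410781 1495.3154974 ]
scene large_lid 0.97 [209.3 170. ] [ 324.6 -266.9   -0. ]
scene large_lid 0.84 [185.7 246.1] [ 600.9 -301.6    0. ]
scene large_lid 0.74 [198.1 204.1] [ 458.5 -285.5    0. ]
scene large_lid 0.68 [146.3 196.4] [ 431.  -435.9   
[... 356 characters left out ...]
273 274.2337766538289 219.57884143947553 [ 2.21016884 -2.1478888   0.07618354] [ -59.49817068  546.47574311 1240.23686836]
top large_lid 0.96 [353.  254.1] [ 454.  -278.9    0. ]
top large_lid 0.88 [347.  297.3] [ 327.5 -263.2    0. ]
top large_lid 0.74 [364.  203.2] [ 606.  -309.3    0. ]
top large_lid 0.71 [407.1 266.2] [ 423.1 -438.3    0. ]
top sample_pot 0.9 [235.3 241.3] [481.8  69.7   0. ]
top empty_pot 0.94 [236.9 184.9] [650.3  70.9   0. ]
top key_base 0.64 [151.9 231.5] [503.8 318.4   0. ]
top small_lid 0.87 [321.  189.4] [ 643.8 -180.6    0. ]
wrist 325.19226210127806 278.3722087328362 211.3103827662333 [-1.78087835  2.31587852  0.37783968] [625.13492966 -42.12625305 379.73155096]
```

```bash
python3 - <<'E'
import cv2
a=cv2.imread('pics/top0.png');cv2.imwrite('pics/t0c.png',cv2.resize(a[150:350,130:450],None,fx=2.5,fy=2.5,interpolation=2))
a=cv2.imread('pics/scene0.png');cv2.imwrite('pics/s0c.png',cv2.resize(a[130:330,110:470],None,fx=2.2,fy=2.2,interpolation=2))
E
```

```text
(no output)
```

View pics/t0c.png

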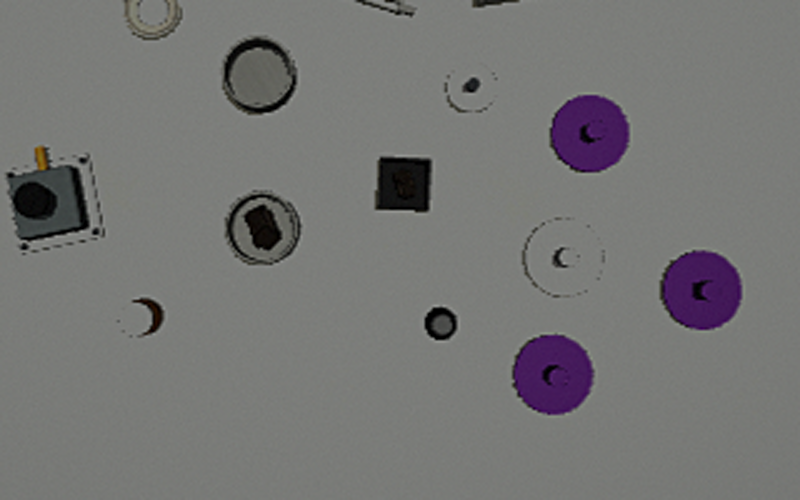

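View pics/s0c.png

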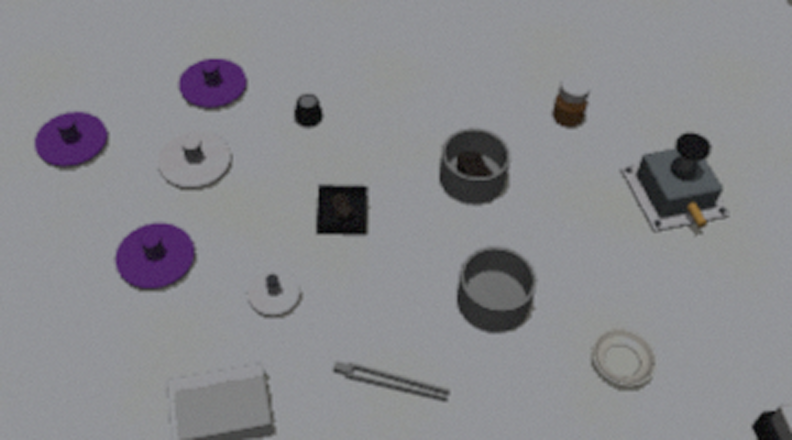

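View pics/top0.png

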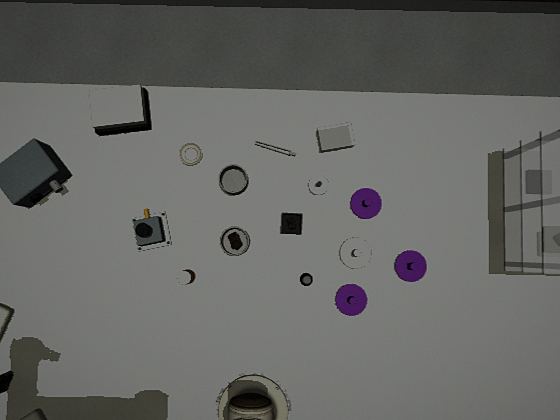

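The large_lid detections in the top picture are the pale lid at (353,254) and purple lids at (347,297), (364,203) and (407,266). The pale aluminium one fits. Of the pots, (235,241) holds the dark stone and (237,185) is empty. I'll head over the valve and the pot, looking with the wrist camera on the way.

Call:
move_arm --pt "1 30 -25 10 0 0 0" --pt "1 60 -50 20 0 0 0" --pt "1 90 -75 30 0 0 0" --pt "1 120 -100 40 0 0 0" --pt "1 150 -125 50 0 0 0"

```text
clock: 1.47
position: [311.5, 477.7, 282.0]
ee_rot: [0.992, -0.129, 0.0, -0.0]
contact_force: [1.1, 1.0, 0.5]
gripper_width: 85.2
```

Call:
move_arm --pt "1 30 -25 0 0 0 0" --pt "1 60 -50 0 0 0 0" --pt "1 90 -75 0 0 0 0" --pt "1 120 -100 0 0 0 0" --pt "1 140 -125 0 0 0 0"

```text
clock: 1.88
position: [452.6, 352.5, 281.3]
ee_rot: [0.992, -0.13, 0.0, -0.0]
contact_force: [0.3, 0.5, 0.5]
gripper_width: 85.7
```

```bash
python3 - <<'E'
from h import *
print(readout.read_state()['position'])
c='wrist'
p=shot(c,'w1')
for n,z in [('large_lid',0),('sample_pot',0),('key_top',94),('key_base',0)]:
        for r in nets.tip_of(n,p): print(c,n,round(r['conf'],2),np.round(r['uv'],1),atz(p,*r['uv'],z,c).round(1))
E
```

```text
[452.5542103  352.51928728 281.28774684]
wrist sample_pot 0.88 [467.3 105. ] [479.2  64.9   0. ]
wrist key_top 0.9 [298.6 127.4] [504.7 317.7  94. ]
wrist key_top 0.39 [534.8  59.5] [534.2   0.8  94. ]
wrist key_base 0.6 [293.3 122.8] [505.  318.9   0. ]
```

View pics/w1.png

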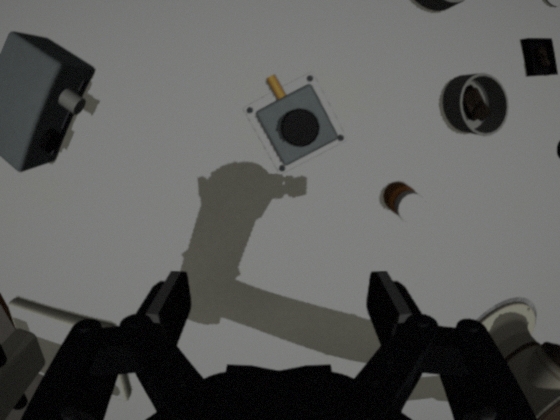

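The wrist view shows the key at (299,127), which puts key_top near (505,318). The stone pot is at (473,103). On to the pot.

Call:
move_arm --pt "1 0 -40 0 0 0 0" --pt "1 0 -80 0 0 0 0" --pt "1 0 -120 0 0 0 0" --pt "1 0 -160 0 0 0 0" --pt "1 0 -200 0 0 0 0"

```text
clock: 2.55
position: [449.6, 153.7, 281.5]
ee_rot: [0.992, -0.128, 0.0, -0.0]
contact_force: [0.8, -1.1, 0.8]
gripper_width: 85.6
```

Call:
move_arm --pt "1 -10 -40 0 0 0 0" --pt "1 -20 -70 0 0 0 0" --pt "1 -25 -85 0 0 0 0" --pt "1 -25 -85 0 0 0 0"

```text
clock: 2.88
position: [424.0, 67.7, 281.9]
ee_rot: [0.992, -0.13, 0.0, -0.0]
contact_force: [-0.4, 0.3, -0.0]
gripper_width: 85.7
```

```bash
cat > fit.py <<'E'
from h import *
import sys
def ell(p,n,which,z,cam,rmin=0):
    pass
E
python3 - <<'E'
from h import *
print(readout.read_state()['position'])
c='wrist'
p=shot(c,'w2')
for n,z in [('large_lid',0),('sample_pot',0),('sample_pot',50),('key_top',94)]:
        for r in nets.tip_of(n,p): print(c,n,round(r['conf'],2),np.round(r['uv'],1),atz(p,*r['uv'],z,c).round(1))
for r in nets.silhouettes('sample_pot',p): print(r['conf'],r['extent'])
E
```

```text
[424.01728202  67.67294316 281.85471233]
wrist large_lid 0.86 [502.9 182.9] [ 319.  -274.4    0. ]
wrist large_lid 0.72 [495.  96.] [ 457.1 -275.4    0. ]
wrist large_lid 0.57 [495.    1.7] [ 603.  -317.9    0. ]
wrist sample_pot 0.64 [266.6 126.6] [480.5  68.8   0. ]
wrist sample_pot 0.64 [266.6 126.6] [483.   66.2  50. ]
wrist key_top 0.77 [ 66.1 176.6] [504.2 312.7  94. ]
0.83 [228.8, 94.1, 301.8, 164.7]
```

View pics/w2.png

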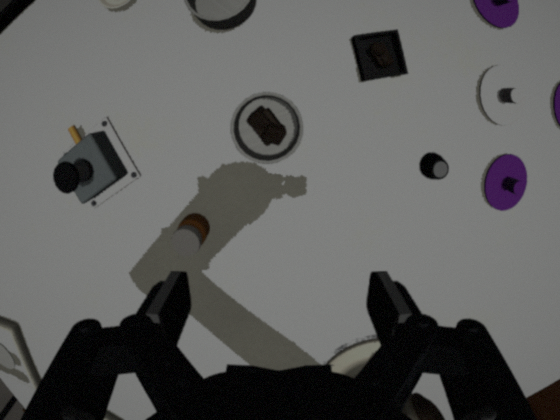

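```bash
python3 - <<'E'
import cv2
a=cv2.imread('pics/w2.png');cv2.imwrite('pics/w2c.png',cv2.resize(a[85:175,215:320],None,fx=6,fy=6,interpolation=2))
E
```

```text
(no output)
```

View pics/w2c.png

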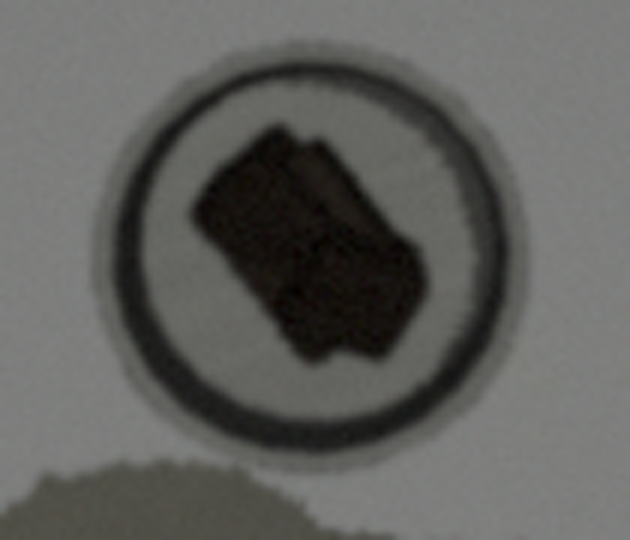

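Call:
move_arm --pt "1 5 -40 0 0 0 0" --pt "1 5 -80 0 0 0 0" --pt "1 5 -120 0 0 0 0" --pt "1 5 -160 0 0 0 0" --pt "1 5 -200 0 0 0 0"

```text
clock: 3.6
position: [430.9, -131.9, 281.3]
ee_rot: [0.992, -0.128, 0.0, 0.0]
contact_force: [1.4, -0.3, -0.8]
gripper_width: 85.3
```

Call:
move_arm --pt "1 -10 -40 0 0 0 0" --pt "1 -20 -80 0 0 0 0" --pt "1 -30 -120 0 0 0 0" --pt "1 -30 -150 0 0 0 0" --pt "1 -30 -150 0 0 0 0"

```text
clock: 4.02
position: [400.8, -284.6, 280.5]
ee_rot: [0.991, -0.132, -0.001, 0.0]
contact_force: [0.9, 0.0, 0.4]
gripper_width: 85.3
```

```bash
python3 - <<'E'
from h import *
print(readout.read_state()['position'])
c='wrist'
p=shot(c,'w3')
for n,z in [('large_lid',0)]:
        for r in nets.tip_of(n,p): print(c,n,round(r['conf'],2),np.round(r['uv'],1),atz(p,*r['uv'],z,c).round(1))
for r in nets.silhouettes('large_lid',p):
    m=r['region'];v,u=np.nonzero(m);print(r['conf'],r['extent'],u.mean(),v.mean(),atz(p,u.mean(),v.mean(),11,c).round(1))
E
```

```text
[ 400.81556511 -284.62103014  280.54402238]
wrist large_lid 0.96 [284.5 222.8] [ 323.1 -272.6    0. ]
wrist large_lid 0.83 [259.3  13.7] [ 604.4 -314.6    0. ]
wrist large_lid 0.62 [263.4 127.7] [ 456.5 -279.8    0. ]
wrist large_lid 0.61 [389.2 121.2] [ 425.5 -444.7    0. ]
0.9 [225.8, 89.7, 305.9, 161.0] 266.65315315315314 125.66716716716716 [ 458.5 -285.1   11. ]
0.71 [252.7, 190.4, 316.7, 254.8] 286.7839107457428 224.77627715795654 [ 323.6 -275.7   11. ]
0.62 [359.0, 87.0, 425.7, 155.4] 392.16368214885284 121.49048684946838 [ 425.6 -445.1   11. ]
```

View pics/w3.png

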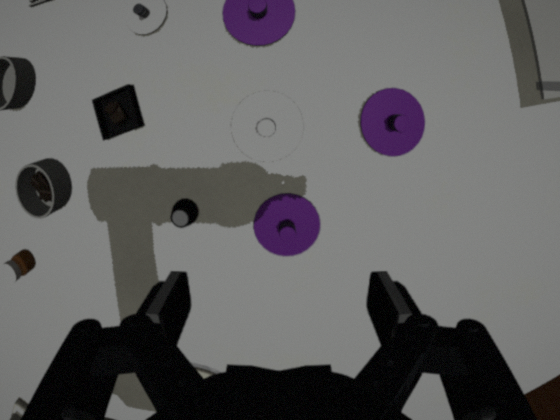

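```bash
python3 - <<'E'
import cv2
a=cv2.imread('pics/w3.png');cv2.imwrite('pics/w3c.png',cv2.resize(a[85:175,215:320],None,fx=6,fy=6,interpolation=2))
E
```

```text
(no output)
```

View pics/w3c.png

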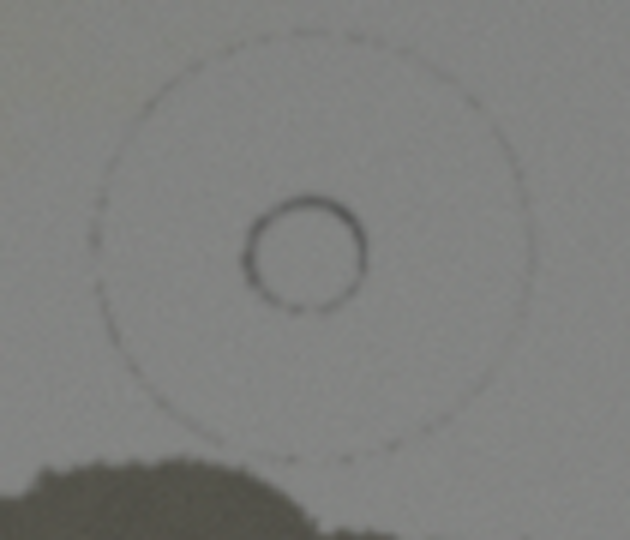

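The enlarged crop confirms the pale aluminium lid with a round grip and no purple. Its disc is centred at crop (314,246) and its grip at (306,254).

```bash
python3 - <<'E'
from h import *
c='wrist'
p=optics.get_image(c)
f=lambda x,y:((x+.5)/6-.5+215,(y+.5)/6-.5+85)
print(readout.read_state()['position'],'disc',atz(p,*f(314,246),11,c),'grip',atz(p,*f(306,254),41,c), 'grip as pot z50', atz(p,*f(306,254),50,c))
# pot: same camera pose offset (translation only)
d=np.array([424.0,67.7,281.9])-readout.read_state()['position']
q=dict(p);R=cv2.Rodrigues(np.array(p['rvec']))[0];q['tvec']=np.array(p['tvec']).ravel()-R@d
print('pot',atz(q,*f(310.5,255.5),50,c))
E
```

```text
[ 400.96900765 -280.20438074  280.94336043] disc [ 458.65858193 -280.9085156    11.        ] grip [ 459.02633673 -280.50031816   41.        ] grip as pot z50 [ 459.49569938 -280.99658488   50.        ]
pot [481.97254783  66.21032427  50.        ]
```

```bash
python3 - <<'E'
from h import *
c='wrist'
p=shot(c,'w4')
print(readout.read_state()['position'],readout.read_state()['joint_vel'].round(4))
for r in nets.tip_of('large_lid',p): print(np.round(r['uv'],1),atz(p,*r['uv'],0,c).round(1))
cv2.imwrite('pics/w4c.png',cv2.resize(p['frame'][85:175,215:320],None,fx=6,fy=6,interpolation=2))
np.savez('w4.npz',**{k:p[k] for k in ['fx','fy','cx','cy','rvec','tvec']})
E
```

```text
[ 401.02772386 -279.97823849  281.16569291] [ 0.0097 -0.01   -0.0022  0.003  -0.0006  0.0023]
[287.  220.4] [ 325.8 -272.5    0. ]
[261.5  13.5] [ 604.6 -311.6    0. ]
[266.6 124.4] [ 459.9 -279.8    0. ]
[395.1 122.6] [ 423.1 -447.9    0. ]
```

View pics/w4c.png

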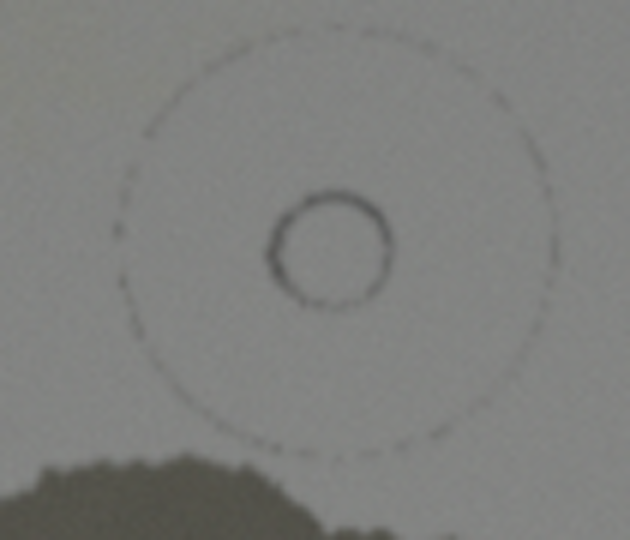

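```bash
python3 - <<'E'
from h import *
c='wrist';p=dict(np.load('w4.npz'))
f=lambda x,y:((x+.5)/6-.5+215,(y+.5)/6-.5+85)
print(atz(p,*f(339,242.5),11,c),atz(p,*f(330,251),41,c))
E
```

```text
[ 458.17935023 -285.63487832   11.        ] [ 458.53235205 -284.62888563   41.        ]
```

Call:
move_arm --pt "1 15 -1 -35 0 0 0" --pt "1 30 -2 -70 0 0 0" --pt "1 45 -3 -105 0 0 0" --pt "1 58 -4 -140 0 0 0" --pt "1 58 -4 -150 0 0 0"

```text
clock: 4.73
position: [458.0, -282.7, 126.1]
ee_rot: [0.992, -0.128, -0.004, -0.001]
contact_force: [-0.4, 0.3, -1.3]
gripper_width: 85.4
```

Call:
move_arm --pt "1 0 0 -20 0 0 0" --pt "1 0 0 -40 0 0 0" --pt "1 0 0 -40 0 0 0" --pt "1 0 0 -40 0 0 0"

```text
clock: 5.07
position: [458.5, -284.4, 91.7]
ee_rot: [0.992, -0.129, -0.001, 0.0]
contact_force: [-0.1, 0.4, 0.5]
gripper_width: 85.3
```

```bash
python3 - <<'E'
from h import *
c='wrist'
p=shot(c,'w5')
print(readout.read_state()['position'],readout.read_state()['joint_vel'].round(4))
R=cv2.Rodrigues(p['rvec'])[0];print(-R.T@np.ravel(p['tvec']))
for r in nets.tip_of('large_lid',p): print(np.round(r['uv'],1),atz(p,*r['uv'],0,c).round(1))
np.savez('w5.npz',**{k:p[k] for k in ['fx','fy','cx','cy','rvec','tvec']})
E
```

```text
[ 459.32389415 -284.83185974   92.77113231] [-0.0068 -0.0173  0.0187  0.0012  0.0068  0.0014]
[ 536.56884869 -305.03044227  234.18896115]
[473.8 203.8] [ 424.3 -449.    -0. ]
[269.   13.3] [ 604.6 -316.1    0. ]
[276.8 212.8] [ 459.7 -283.4    0. ]
[303.5 350. ] [ 319.  -272.4    0. ]
```

View pics/w5.png

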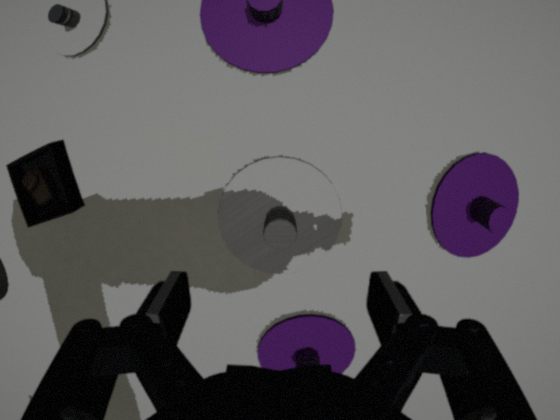

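```bash
python3 - <<'E'
from h import *
c='wrist';p=dict(np.load('w5.npz'))
print(atz(p,279.5,214.5,11,c),atz(p,281,230,41,c))
for P in [(217,215),(342,215),(279,156),(281,273)]: print(atz(p,*P,11,c).round(1))
a=cv2.imread('pics/w5.png');cv2.imwrite('pics/w5c.png',cv2.resize(a[140:290,200:360],None,fx=4,fy=4,interpolation=2))
E
```

```text
[ 461.5535711  -286.02108231   11.        ] [ 461.23978417 -286.8361281    41.        ]
[ 472.9 -241.5   11. ]
[ 449.4 -330.4   11. ]
[ 503.  -296.6   11. ]
[ 414.3 -274.8   11. ]
```

View pics/w5c.png

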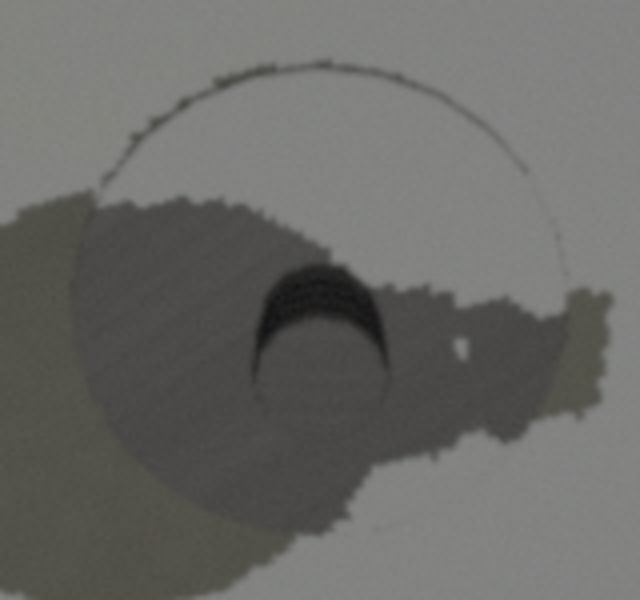

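Call:
move_arm --pt "1 0.5 -1 -30 0 0 0" --pt "1 0.5 -1 -55 0 0 0" --pt "1 0.5 -1 -75 0 0 0" --pt "1 0.5 -1 -75 0 0 0" --pt "1 0.5 -1 -75 0 0 0"

```text
clock: 5.58
position: [459.6, -286.2, 17.2]
ee_rot: [0.992, -0.129, 0.0, 0.0]
contact_force: [0.4, 0.2, 0.5]
gripper_width: 85.5
```

Call:
move_arm --pt "-1 0 0 0 0 0 0" --pt "-1 0 0 0 0 0 0" --pt "-1 0 0 0 0 0 0" --pt "-1 0 0 0 0 0 0" --pt "-1 0 0 0 0 0 0"

```text
clock: 6.0
position: [459.4, -286.1, 17.1]
ee_rot: [0.992, -0.129, 0.001, 0.0]
contact_force: [0.9, 0.0, -0.9]
gripper_width: 25.6
```

Call:
move_arm --pt "-1 0 0 0 0 0 0" --pt "-1 0 0 0 0 0 0" --pt "-1 0 0 0 0 0 0"

```text
clock: 6.25
position: [459.4, -286.1, 17.2]
ee_rot: [0.992, -0.129, 0.0, 0.0]
contact_force: [-1.1, 1.1, 5.9]
gripper_width: 19.1
```

Call:
move_arm --pt "-1 0 0 3 0 0 0" --pt "-1 0 0 10 0 0 0" --pt "-1 0 0 25 0 0 0" --pt "-1 0 0 40 0 0 0" --pt "-1 0 0 40 0 0 0"

```text
clock: 6.67
position: [460.8, -286.7, 59.0]
ee_rot: [0.992, -0.129, 0.003, 0.001]
contact_force: [1.5, -0.2, -1.4]
gripper_width: 19.0
```

```bash
python3 - <<'E'
from h import *
p=shot('wrist','w6');s=readout.read_state();print(s['position'],s['gripper_width'],s['contact_force'])
for r in nets.silhouettes('large_lid',p): print(r['conf'],r['extent'])
p=shot('scene','s6'); cv2.imwrite('pics/s6c.png',cv2.resize(p['frame'][80:260,120:300],None,fx=3.3,fy=3.3,interpolation=2))
E
```

```text
[ 459.94908693 -286.27208772   57.56689459] 19.032243874733684 [-0.0404376   0.08794064 -2.36269781]
0.94 [446.1, 162.6, 543.5, 281.5]
0.8 [184.4, 1.5, 337.2, 75.1]
0.68 [259.3, 340.0, 358.3, 379.0]
```

View pics/w6.png

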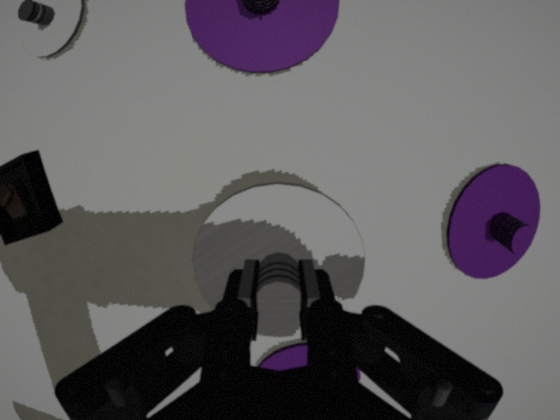

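View pics/s6c.png

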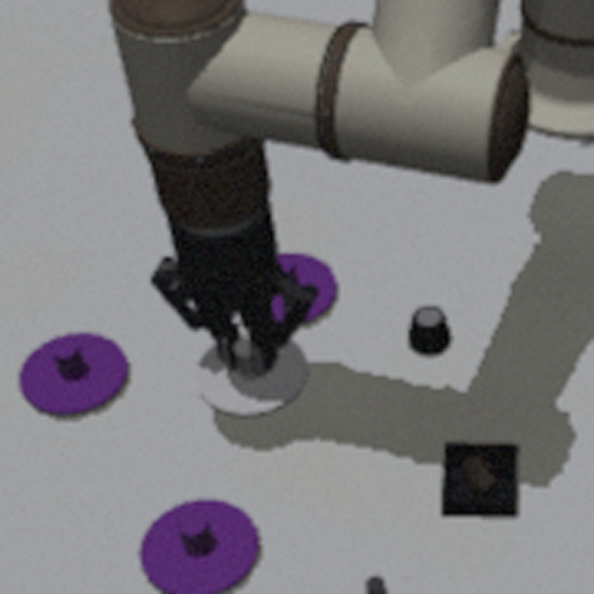

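```bash
python3 - <<'E'
from h import *
c='wrist';p=optics.get_image(c);s=readout.read_state();print(s['position'],s['contact_force'])
cv2.imwrite('pics/w7c.png',cv2.resize(p['frame'][170:345,180:380],None,fx=3.4,fy=3.4,interpolation=2))
for z in (47,51,55):
    P=[atz(p,*q,z,c).round(1) for q in [(193,255),(365,252),(279,182.5),(280,335.5)]]; print(z,*P, np.linalg.norm(P[0]-P[1]),np.linalg.norm(P[2]-P[3]),np.mean(P,0))
E
```

```text
[ 458.17400439 -285.69258432   55.40725696] [-0.09595858 -0.13309905 -2.39993626]
47 [ 475.4 -243.4   47. ] [ 453.7 -331.8   47. ] [ 501.3 -297.4   47. ] [ 411.7 -274.3   47. ] 91.02444726555609 92.5298330269757 [ 460.525 -286.725   47.   ]
51 [ 477.  -245.1   51. ] [ 455.9 -331.1   51. ] [ 502.3 -297.7   51. ] [ 415.  -275.1   51. ] 88.55060699961354 90.1778797710392 [ 462.55 -287.25   51.  ]
55 [ 478.7 -246.7   55. ] [ 458.1 -330.5   55. ] [ 503.2 -297.9   55. ] [ 418.3 -276.    55. ] 86.29484341488778 87.67907390021861 [ 464.575 -287.775   55.   ]
```

View pics/w7c.png

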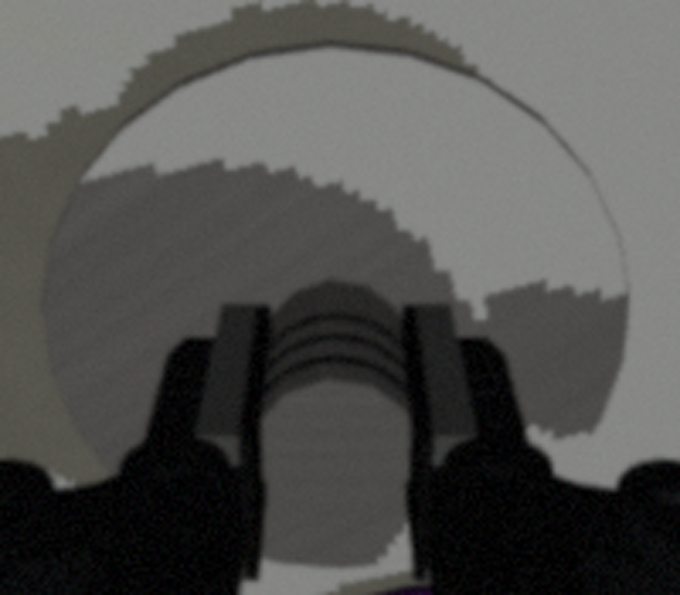

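Lid is held, level and clear of the bench. I'll lift and carry it over.

Call:
move_arm --pt "-1 0 5 30 0 0 0" --pt "-1 0 20 60 0 0 0" --pt "-1 3 50 85 0 0 0" --pt "-1 6 85 90 0 0 0" --pt "-1 8 120 90 0 0 0"

```text
clock: 7.28
position: [468.1, -165.2, 147.7]
ee_rot: [0.991, -0.13, 0.002, -0.0]
contact_force: [1.2, 0.4, -1.7]
gripper_width: 18.6
```

Call:
move_arm --pt "-1 3 35 0 0 0 0" --pt "-1 6 70 0 0 0 0" --pt "-1 9 105 0 0 0 0" --pt "-1 11 140 0 0 0 0" --pt "-1 12 170 0 0 0 0"

```text
clock: 7.7
position: [478.4, 5.9, 145.4]
ee_rot: [0.992, -0.129, -0.001, 0.0]
contact_force: [0.5, -0.4, -2.0]
gripper_width: 19.0
```

Call:
move_arm --pt "-1 1 25 0 0 0 0" --pt "-1 3 45 0 0 0 0" --pt "-1 3 62 0 0 0 0" --pt "-1 3 62 0 0 0 0" --pt "-1 3 62 0 0 0 0"

```text
clock: 8.12
position: [481.4, 66.4, 145.3]
ee_rot: [0.992, -0.129, -0.001, 0.001]
contact_force: [-0.3, -0.8, -1.6]
gripper_width: 19.0
```

```bash
python3 - <<'E'
from h import *
for i in range(4): optics.get_image('wrist')
p=shot('wrist','w8');s=readout.read_state();print(s['position'],s['gripper_width'],s['contact_force'])
np.savez('w8.npz',**{k:p[k] for k in ['fx','fy','cx','cy','rvec','tvec']})
p=shot('scene','s8'); cv2.imwrite('pics/s8c.png',cv2.resize(p['frame'][80:260,240:420],None,fx=3.3,fy=3.3,interpolation=2))
E
```

```text
[481.77213605  65.09807214 146.06681433] 19.18313550567098 [-0.82490791  0.36473862 -2.26804452]
```

View pics/w8.png

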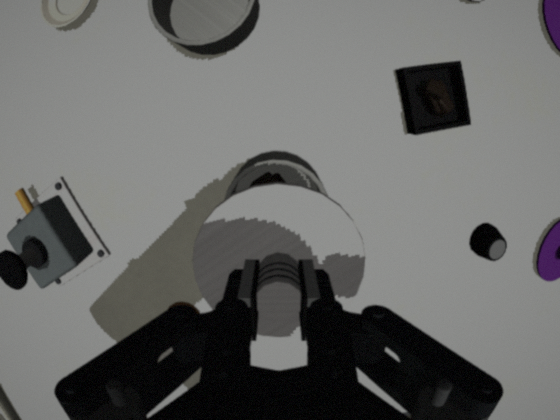

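View pics/s8c.png

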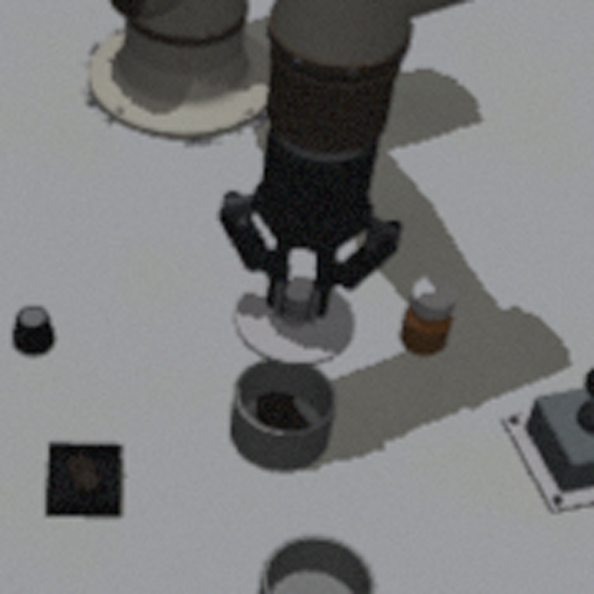

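```bash
python3 - <<'E'
import cv2
a=cv2.imread('pics/w8.png');b=cv2.convertScaleAbs(cv2.resize(a[140:270,185:375],None,fx=4.2,fy=4.2,interpolation=2),alpha=1.5)
cv2.imwrite('pics/w8c.png',b)
a=cv2.imread('pics/s8.png');b=cv2.convertScaleAbs(cv2.resize(a[150:230,295:365],None,fx=7,fy=7,interpolation=2),alpha=1.3)
cv2.imwrite('pics/s8d.png',b)
E
```

```text
(no output)
```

View pics/w8c.png

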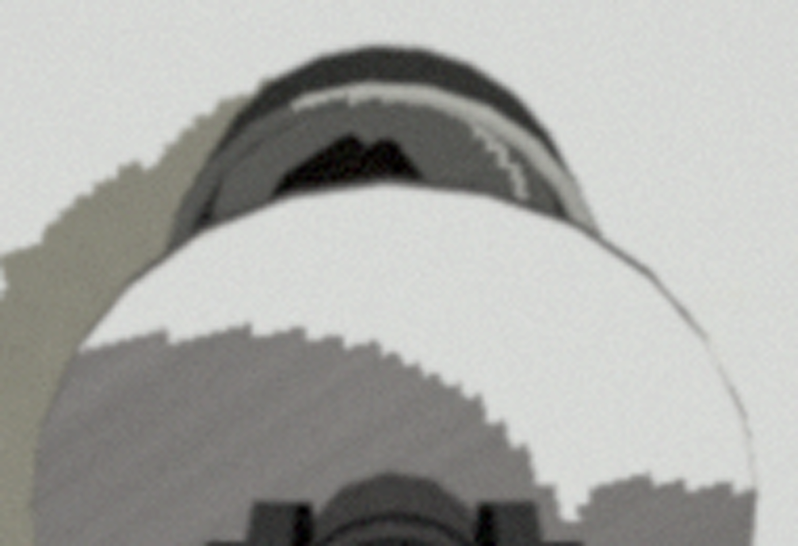

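View pics/s8d.png

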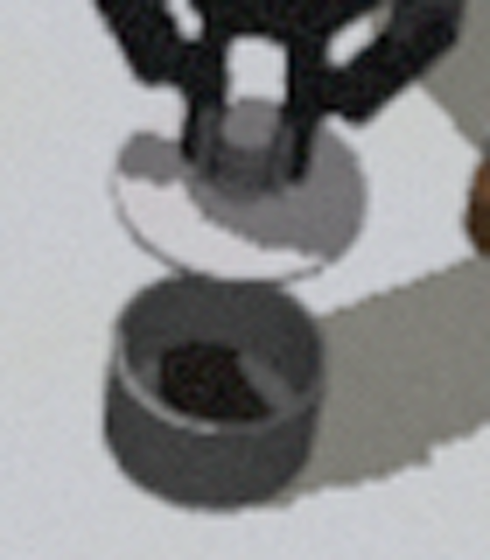

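```bash
cat > fit.py <<'E'
from h import *
from scipy.optimize import least_squares
def fit(p,cam,pts,off,sc,r,z):
    W=np.array([( (x+.5)/sc-.5+off[0],(y+.5)/sc-.5+off[1]) for x,y in pts])
    def res(q):
        zz=z if z is not None else q[2]
        P=np.array([atz(p,u,v,zz,cam)[:2] for u,v in W]); return np.hypot(*(P-q[:2]).T)-r
    g=np.mean([atz(p,u,v,z or 100,cam)[:2] for u,v in W],0)
    s=least_squares(res,list(g)+([130.] if z is None else []),loss='soft_l1'); return s.x.round(1),np.abs(res(s.x)).round(1)
E
python3 - <<'E'
from fit import *
p=dict(np.load('w8.npz'))
d=[(82,347),(130,285),(200,235),(300,195),(400,182),(500,200),(600,237),(660,280),(710,340),(745,415),(754,480),(35,480),(45,420)]
print('disc',fit(p,'wrist',d,(185,140),4.2,46,None)); 
for z in(132,136,140,144):print(z,fit(p,'wrist',d,(185,140),4.2,46,z))
print('rim',fit(p,'wrist',[(390,82),(450,90),(500,110),(540,140),(575,185),(598,232)],(185,140),4.2,42,50))
print('base',fit(p,'wrist',[(290,70),(340,52),(390,46),(440,50),(490,72),(530,105)],(185,140),4.2,42,0))
s=optics.get_image('scene')
ds=[(112,190),(130,230),(165,262),(210,278),(260,280),(310,262),(350,225),(366,180),(355,150)]
for z in(132,136,140,144):print(z,fit(s,'scene',ds,(295,150),7,46,z))
print('srim',fit(s,'scene',[(115,340),(125,375),(155,405),(200,425),(250,425),(300,400),(322,365)],(295,150),7,42,50))
print(readout.read_state()['position'])
E
```

```text
disc (array([480. ,  65.2, 137.9]), array([0.2, 0.1, 0.1, 0.1, 0.1, 0.4, 0.1, 0.3, 0.2, 0.1, 0.4, 0. , 0.2]))
132 (array([479. ,  65.4]), array([0.4, 0.3, 0.2, 0.5, 0.4, 0.9, 0.1, 0.4, 0.6, 1. , 1. , 1.5, 1.3]))
136 (array([479.7,  65.3]), array([0.1, 0.1, 0.2, 0.2, 0.1, 0.6, 0.1, 0.3, 0.3, 0.4, 0. , 0.5, 0.5]))
140 (array([480.3,  65.1]), array([0.3, 0.1, 0. , 0.1, 0.3, 0.3, 0.2, 0.2, 0. , 0.3, 0.9, 0.4, 0.1]))
144 (array([480.9,  64.9]), array([0.6, 0. , 0.2, 0.4, 0.6, 0. , 0.3, 0.1, 0.3, 0.9, 1.8, 1.3, 0.7]))
rim (array([482. ,  67.2]), array([0.3, 0. , 0.3, 0.2, 0.2, 0.1]))
base (array([552.7,  36. ]), array([9.3, 0.1, 5.3, 6. , 0.1, 9.6]))
132 (array([473.3,  65.8]), array([0.2, 0. , 1.3, 1.1, 0.3, 2.1, 2.2, 1.8, 3. ]))
136 (array([476.9,  65.2]), array([0.3, 0. , 1.4, 1.1, 0.3, 2.2, 2.4, 1.4, 2.5]))
140 (array([480.4,  64.6]), array([0.4, 0. , 1.4, 1.1, 0.3, 2.2, 2.6, 1.1, 2.1]))
144 (array([484. ,  63.9]), array([0.6, 0.1, 1.4, 1.2, 0.3, 2.3, 2.7, 0.8, 1.7]))
srim (array([477.5,  67.5]), array([1.7, 0.7, 0.1, 1.1, 0.5, 1.2, 1.8]))
[481.94762051  65.27448359 146.26712342]
```

Call:
move_arm --pt "-1 1.7 1.6 -20 0 0 0" --pt "-1 1.7 1.6 -45 0 0 0" --pt "-1 1.7 1.6 -66 0 0 0" --pt "-1 1.7 1.6 -66 0 0 0" --pt "-1 1.7 1.6 -66 0 0 0"

```text
clock: 8.88
position: [483.4, 67.0, 79.9]
ee_rot: [0.992, -0.13, -0.001, 0.001]
contact_force: [-0.8, 0.3, -1.4]
gripper_width: 19.1
```

```bash
python3 - <<'E'
from h import *
for i in range(4): optics.get_image('wrist')
p=shot('wrist','w9');s=readout.read_state();print(s['position'],s['gripper_width'],s['contact_force'])
np.savez('w9.npz',**{k:p[k] for k in ['fx','fy','cx','cy','rvec','tvec']})
b=cv2.convertScaleAbs(cv2.resize(p['frame'][140:270,185:375],None,fx=4.2,fy=4.2,interpolation=2),alpha=1.5)
cv2.imwrite('pics/w9c.png',b)
p=shot('scene','s9')
b=cv2.convertScaleAbs(cv2.resize(p['frame'][150:230,295:365],None,fx=7,fy=7,interpolation=2),alpha=1.3)
cv2.imwrite('pics/s9d.png',b)
E
```

```text
[484.65414095  67.95446001  81.69258609] 18.92136499759341 [ 0.04698853 -0.34742869 -1.66312812]
```

View pics/w9c.png

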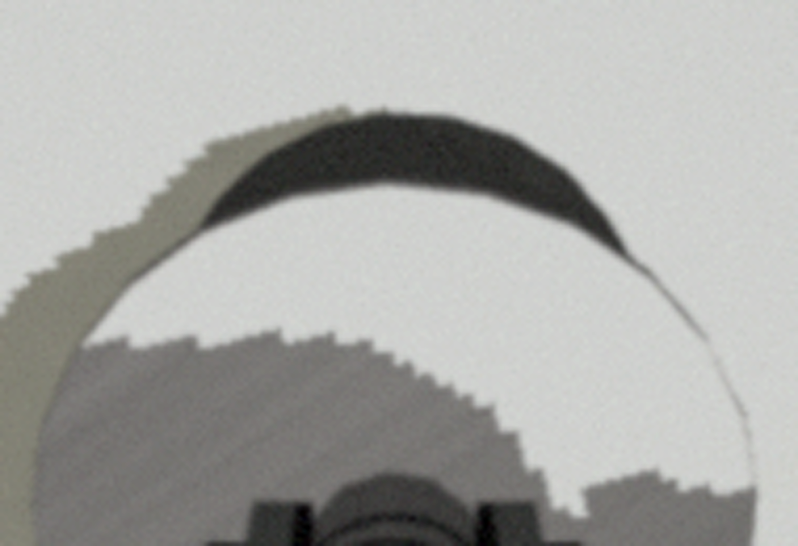

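View pics/s9d.png

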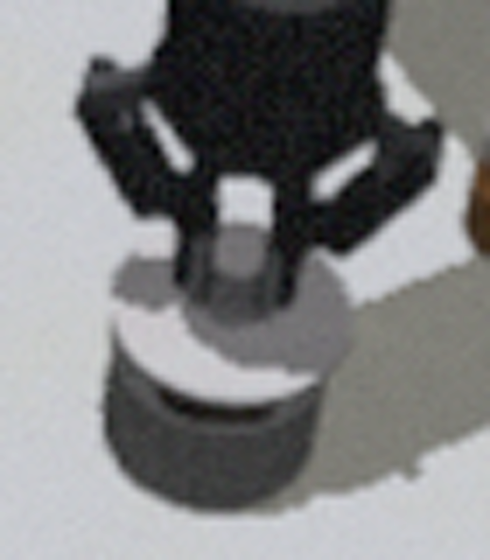

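```bash
sed -i 's/z or 100/100 if z is None else z/' fit.py; python3 - <<'E'
from fit import *
p=dict(np.load('w9.npz'))
d=[(82,347),(130,285),(200,235),(300,195),(400,182),(500,200),(600,237),(660,280),(710,340),(745,415),(754,480),(35,480),(45,420)]
print('disc',fit(p,'wrist',d,(185,140),4.2,46,None)); print('disc',fit(p,'wrist',d,(185,140),4.2,46,75))
b=[(275,152),(320,126),(380,113),(440,117),(500,132),(550,160),(590,200),(622,248),(210,220)]
for z in (0,3): print('base',fit(p,'wrist',b,(185,140),4.2,42,z))
p=dict(np.load('w8.npz'))
print('base8',fit(p,'wrist',[(290,70),(340,52),(390,46),(440,50),(490,72),(530,105)],(185,140),4.2,42,0))
E
```

```text
disc (array([483.2,  68.1,  73.8]), array([0.2, 0.1, 0.1, 0.1, 0.1, 0.4, 0.1, 0.3, 0.2, 0.1, 0.4, 0. , 0.2]))
disc (array([483.3,  68.1]), array([0.3, 0.1, 0.1, 0. , 0.2, 0.3, 0.2, 0.3, 0.1, 0.1, 0.7, 0.2, 0. ]))
base (array([481. ,  67.1]), array([0.1, 0.5, 0.4, 0.1, 0.1, 0. , 0.4, 0.2, 0.9]))
base (array([481.5,  67.1]), array([0.2, 0.5, 0.5, 0. , 0.1, 0. , 0.4, 0.4, 1.2]))
base8 (array([481.2,  66.2]), array([0.3, 0.2, 0.3, 0.3, 0.1, 0.1]))
```

Call:
move_arm --pt "-1 -0.8 -0.4 -5 0 0 0" --pt "-1 -0.8 -0.4 -10 0 0 0" --pt "-1 -0.8 -0.4 -13 0 0 0" --pt "-1 -0.8 -0.4 -15 0 0 0" --pt "-1 -0.8 -0.4 -15 0 0 0"

```text
clock: 9.6
position: [482.5, 67.0, 64.6]
ee_rot: [0.992, -0.13, -0.001, 0.0]
contact_force: [0.5, -0.2, -1.7]
gripper_width: 19.1
```

Call:
move_arm --pt "-1 0 0 -1 0 0 0" --pt "-1 0 0 -2 0 0 0" --pt "-1 0 0 -2 0 0 0"

```text
clock: 9.85
position: [482.9, 67.2, 63.2]
ee_rot: [0.992, -0.13, -0.0, 0.0]
contact_force: [0.5, -0.4, -1.6]
gripper_width: 18.8
```

Call:
move_arm --pt "-1 0 0 -1 0 0 0" --pt "-1 0 0 -2 0 0 0" --pt "-1 0 0 -2 0 0 0"

```text
clock: 10.1
position: [483.0, 67.2, 61.3]
ee_rot: [0.992, -0.13, 0.0, -0.0]
contact_force: [0.0, -0.2, -2.0]
gripper_width: 19.3
```

Call:
move_arm --pt "-1 0 0 -0.5 0 0 0" --pt "-1 0 0 -1 0 0 0" --pt "-1 0 0 -1 0 0 0"

```text
clock: 10.35
position: [483.0, 67.2, 61.2]
ee_rot: [0.992, -0.129, 0.0, 0.0]
contact_force: [-2.6, 0.5, 5.4]
gripper_width: 19.5
```

Call:
move_arm --pt "-1 0 0 -0.5 0 0 0" --pt "-1 0 0 -1 0 0 0" --pt "-1 0 0 -1 0 0 0"

```text
clock: 10.6
position: [483.0, 67.3, 61.1]
ee_rot: [0.992, -0.129, 0.0, 0.0]
contact_force: [-6.3, 1.0, 11.9]
gripper_width: 19.2
```

Contact came 44 mm above the grasp height, exactly where the lid should seat. I'll ease off the push, then release.

Call:
move_arm --pt "-1 0 0 1.2 0 0 0" --pt "-1 0 0 1.2 0 0 0"

```text
clock: 10.77
position: [483.2, 67.4, 61.2]
ee_rot: [0.992, -0.129, 0.001, -0.0]
contact_force: [-1.3, 2.1, 5.7]
gripper_width: 19.1
```

Call:
move_arm --pt "1 0 0 0 0 0 0" --pt "1 0 0 0 0 0 0" --pt "1 0 0 0 0 0 0" --pt "1 0 0 0 0 0 0" --pt "1 0 0 0 0 0 0"

```text
clock: 11.18
position: [482.9, 67.2, 60.3]
ee_rot: [0.992, -0.13, -0.0, 0.0]
contact_force: [-0.5, -0.3, -0.1]
gripper_width: 78.1
```

Call:
move_arm --pt "1 0 0 15 0 0 0" --pt "1 0 0 40 0 0 0" --pt "1 0 0 75 0 0 0" --pt "1 0 0 110 0 0 0" --pt "1 -30 0 140 0 0 0"

```text
clock: 11.6
position: [457.5, 68.1, 202.4]
ee_rot: [0.992, -0.13, 0.002, -0.0]
contact_force: [1.2, 1.1, 1.4]
gripper_width: 85.3
```

Call:
move_arm --pt "1 -20 0 20 0 0 0" --pt "1 -30 0 40 0 0 0" --pt "1 -30 0 60 0 0 0" --pt "1 -30 0 60 0 0 0" --pt "1 -30 0 60 0 0 0"

```text
clock: 12.02
position: [423.7, 67.5, 261.0]
ee_rot: [0.992, -0.129, 0.001, -0.001]
contact_force: [-0.1, 0.3, 0.3]
gripper_width: 85.6
```

```bash
python3 - <<'E'
from h import *
for i in range(4): optics.get_image('wrist')
p=shot('wrist','w10');s=readout.read_state();print(s['position'],s['gripper_width'],s['contact_force'])
np.savez('w10.npz',**{k:p[k] for k in ['fx','fy','cx','cy','rvec','tvec']})
for r in nets.silhouettes('large_lid',p): print(r['conf'],r['extent'])
for r in nets.tip_of('key_top',p): print(r['conf'],r['uv'],atz(p,*r['uv'],94,'wrist'))
p=shot('scene','s10')
b=cv2.convertScaleAbs(cv2.resize(p['frame'][160:240,290:360],None,fx=7,fy=7,interpolation=2),alpha=1.3)
cv2.imwrite('pics/s10d.png',b)
E
```

```text
[423.1404363   66.98227856 258.80137966] 85.48831278154996 [-0.50702298 -0.36304023 -0.43305369]
0.6 [482.5, 0.0, 525.1, 24.0]
0.59 [218.2, 86.6, 306.9, 169.1]
0.59 [490.0, 156.7, 531.7, 211.2]
0.93 [53.1, 181.9] [502.80187873 314.72886655  94.        ]
```

View pics/w10.png

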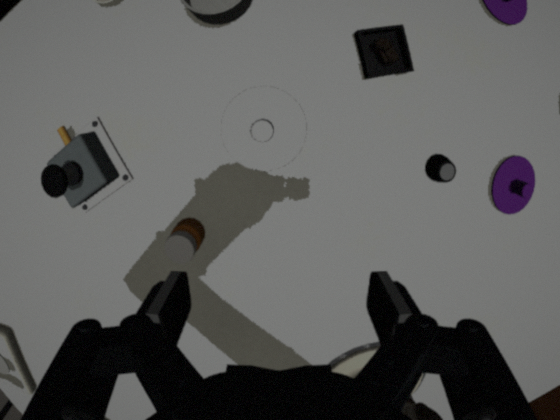

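View pics/s10d.png

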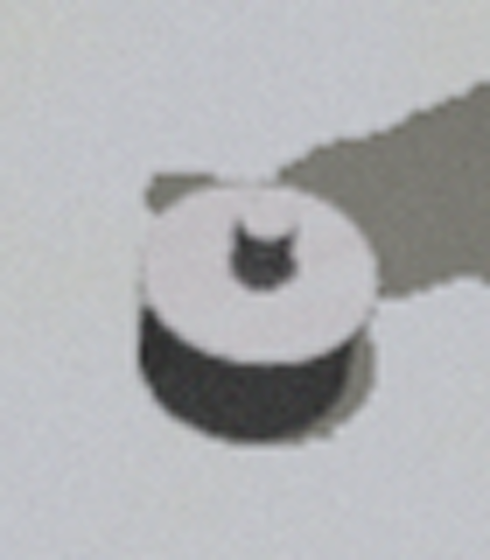

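```bash
python3 - <<'E'
from fit import *
s=optics.get_image('scene')
off,sc=(290,160),7
print('disc',fit(s,'scene',[(145,290),(165,325),(205,352),(250,364),(300,360),(345,335),(375,300),(376,255),(345,212),(300,190),(240,184)],off,sc,46,55))
print('base',fit(s,'scene',[(140,370),(160,405),(195,430),(230,440),(265,441),(300,434)],off,sc,42,0))
# predicted silhouettes for pot/lid concentric at fitted base
R=np.array(s['rvec']);t=np.array(s['tvec'])
K=np.array([[s['fx'],0,s['cx']],[0,s['fy'],s['cy']],[0,0,1]])
a=np.linspace(0,2*np.pi,400)
def ext(c,r,z):
    P=cv2.projectPoints(np.c_[c[0]+r*np.cos(a),c[1]+r*np.sin(a),0*a+z],R,t,K,None)[0][:,0]; P=(P-off+.5)*sc-.5
    return np.r_[P.min(0),P.max(0)].round()
for c in [(482,67)]: print(ext(c,42,0),ext(c,42,44),ext(c,46,55),ext(c,46,50))
im=cv2.resize(s['frame'][160:240,290:360],None,fx=7,fy=7,interpolation=2)
w=optics.get_image('wrist'); print(readout.read_state()['position'])
cv2.imwrite('pics/w11c.png',cv2.convertScaleAbs(cv2.resize(w['frame'][80:175,210:320],None,fx=6,fy=6,interpolation=2),alpha=1.5))
np.savez('w11.npz',**{k:w[k] for k in ['fx','fy','cx','cy','rvec','tvec']})
E
```

```text
disc (array([481.5,  68.4]), array([0.7, 0.5, 0.7, 0.6, 0.3, 2.2, 0.5, 0.6, 1.2, 0.1, 1. ]))
base (array([480.3,  68.1]), array([0.1, 0.1, 0.1, 0.2, 0.3, 0.4]))
[135. 281. 347. 446.] [143. 209. 361. 375.] [135. 183. 376. 365.] [134. 191. 374. 373.]
[423.4547708   67.15557615 259.58259596]
```

View pics/w11c.png

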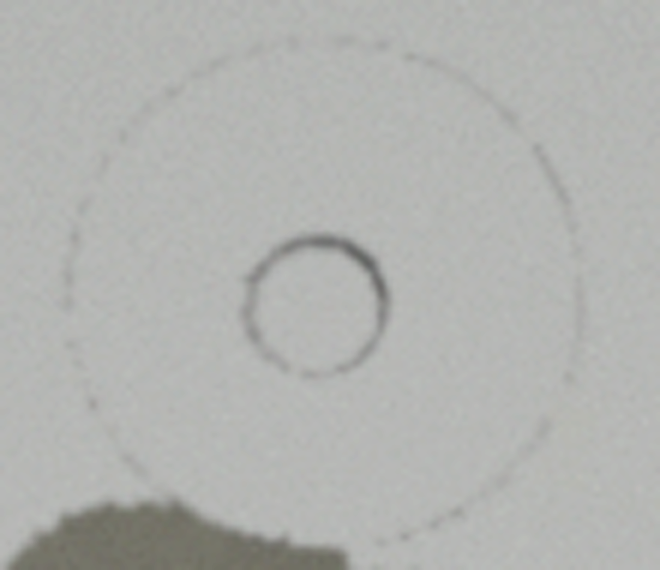

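Lid sits level and centred on the pot: disc (481.5,68.4), base (480.3,68.1), and the outlines match z=55. Now over to the key with the fingers shut.

Call:
move_arm --pt "-1 0 40 0 0 0 0" --pt "-1 2 80 0 0 0 0" --pt "-1 4 120 0 0 0 0" --pt "-1 6 160 0 0 0 0" --pt "-1 7 200 0 0 0 0"

```text
clock: 12.93
position: [430.3, 269.0, 260.0]
ee_rot: [0.992, -0.13, 0.0, -0.0]
contact_force: [1.3, -0.5, 0.4]
gripper_width: 25.5
```

Call:
move_arm --pt "-1 10 30 0 0 0 0" --pt "-1 15 45 0 0 0 0" --pt "-1 15 48 0 0 0 0" --pt "-1 15 48 0 0 0 0" --pt "-1 15 48 0 0 0 0"

```text
clock: 13.35
position: [445.1, 314.5, 259.6]
ee_rot: [0.992, -0.13, -0.0, 0.0]
contact_force: [0.1, -0.4, -0.9]
gripper_width: 0.1
```

```bash
python3 - <<'E'
from h import *
for i in range(3): optics.get_image('wrist')
p=shot('wrist','w12');s=readout.read_state();print(s['position'],s['gripper_width'],s['contact_force'])
np.savez('w12.npz',**{k:p[k] for k in ['fx','fy','cx','cy','rvec','tvec']})
for r in nets.tip_of('key_top',p): print(r['conf'],r['uv'],atz(p,*r['uv'],94,'wrist'))
E
```

```text
[445.38535019 314.15670991 260.42173176] 0.14716155022728059 [-0.52152949  0.34550876  0.03080581]
0.81 [259.4, 133.8] [502.65699033 317.48148837  94.        ]
```

View pics/w12.png

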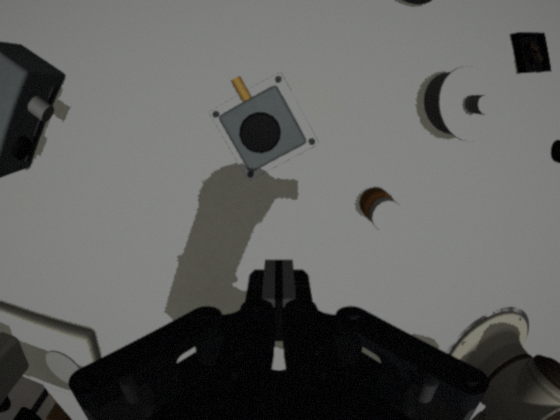

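Call:
move_arm --pt "-1 20 1 -25 0 0 0" --pt "-1 40 2 -50 0 0 0" --pt "-1 58 2 -80 0 0 0" --pt "-1 58 2 -115 0 0 0" --pt "-1 58 2 -140 0 0 0"

```text
clock: 14.02
position: [503.4, 315.7, 117.3]
ee_rot: [0.991, -0.131, -0.001, 0.001]
contact_force: [-0.3, 0.7, -0.5]
gripper_width: -0.1
```

Call:
move_arm --pt "-1 0 0 -8 0 0 0" --pt "-1 0 0 -12 0 0 0" --pt "-1 0 0 -12 0 0 0" --pt "-1 0 0 -12 0 0 0"

```text
clock: 14.35
position: [504.4, 318.0, 110.0]
ee_rot: [0.992, -0.129, 0.001, -0.001]
contact_force: [0.5, -0.0, 0.5]
gripper_width: -0.4
```

```bash
python3 - <<'E'
from h import *
p=shot('wrist','w13');s=readout.read_state();print(s['position'],s['gripper_width'],s['contact_force'])
p=shot('scene','s13')
b=cv2.convertScaleAbs(cv2.resize(p['frame'][150:240,300:460],None,fx=5,fy=5,interpolation=2),alpha=1.3)
cv2.imwrite('pics/s13d.png',b)
E
```

```text
[504.43039782 318.16124249 110.2973088 ] -0.19094975364703784 [-0.13951892  0.38367953  0.74784106]
```

View pics/w13.png

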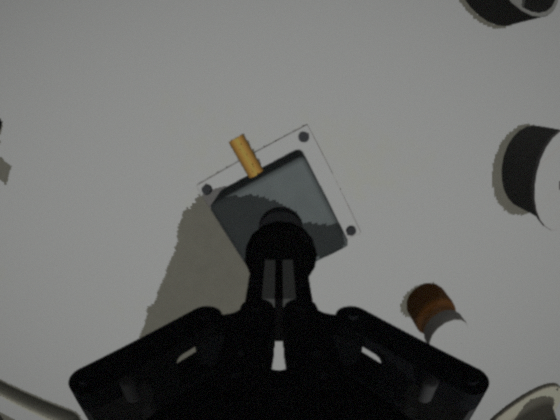

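View pics/s13d.png

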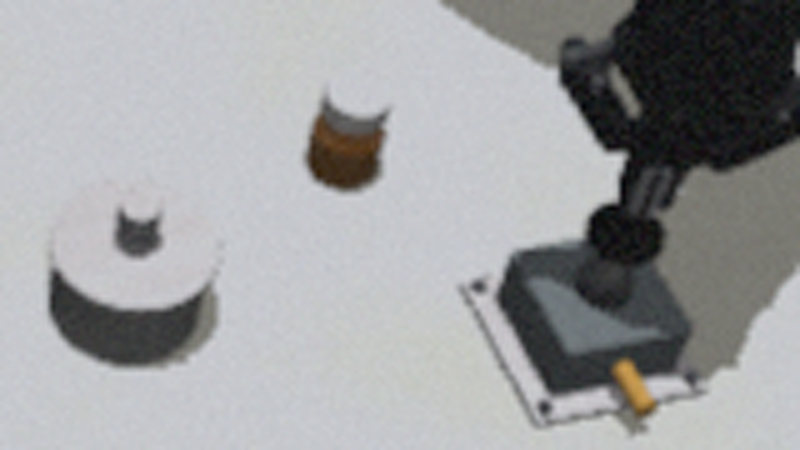

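Call:
move_arm --pt "-1 0 0 -5 0 0 0" --pt "-1 0 0 -9 0 0 0" --pt "-1 0 0 -11 0 0 0" --pt "-1 0 0 -11 0 0 0"

```text
clock: 14.78
position: [503.1, 316.9, 96.4]
ee_rot: [0.992, -0.13, -0.0, 0.0]
contact_force: [-0.3, 0.2, 0.0]
gripper_width: -0.1
```

Call:
move_arm --pt "-1 0 0 -1 0 0 0" --pt "-1 0 0 -2 0 0 0" --pt "-1 0 0 -2 0 0 0"

```text
clock: 15.03
position: [503.4, 317.2, 94.8]
ee_rot: [0.992, -0.13, -0.0, 0.0]
contact_force: [-0.3, 0.6, 0.1]
gripper_width: 0.2
```

Call:
move_arm --pt "-1 0 0 -1 0 0 0" --pt "-1 0 0 -2 0 0 0" --pt "-1 0 0 -2 0 0 0"

```text
clock: 15.28
position: [503.6, 317.3, 93.3]
ee_rot: [0.992, -0.129, 0.0, -0.0]
contact_force: [-0.5, -0.0, 3.3]
gripper_width: 0.0
```

Call:
move_arm --pt "-1 0 0 -1 0 0 0" --pt "-1 0 0 -2 0 0 0" --pt "-1 0 0 -2 0 0 0"

```text
clock: 15.53
position: [503.6, 317.3, 91.2]
ee_rot: [0.992, -0.129, 0.0, -0.0]
contact_force: [-1.1, -0.2, 3.5]
gripper_width: -0.0
```

Contact came at z≈94, and the spring force fits. Continuing to z≈82.

Call:
move_arm --pt "-1 0 0 -2 0 0 0" --pt "-1 0 0 -4 0 0 0" --pt "-1 0 0 -6 0 0 0" --pt "-1 0 0 -6 0 0 0"

```text
clock: 15.87
position: [503.6, 317.3, 84.9]
ee_rot: [0.992, -0.129, 0.0, -0.0]
contact_force: [-1.2, 0.2, 6.2]
gripper_width: 0.1
```

Call:
move_arm --pt "-1 0 0 -1.5 0 0 0" --pt "-1 0 0 -3 0 0 0" --pt "-1 0 0 -3 0 0 0" --pt "-1 0 0 -3 0 0 0" --pt "-1 0 0 -3 0 0 0"

```text
clock: 16.28
position: [503.6, 317.3, 82.4]
ee_rot: [0.992, -0.129, 0.0, -0.0]
contact_force: [-1.4, -0.5, 5.7]
gripper_width: -0.2
```

Call:
move_arm --pt "-1 0 0 0 0 0 0" --pt "-1 0 0 0 0 0 0" --pt "-1 0 0 0 0 0 0" --pt "-1 0 0 0 0 0 0" --pt "-1 0 0 0 0 0 0"

```text
clock: 16.7
position: [503.6, 317.3, 82.4]
ee_rot: [0.992, -0.129, 0.0, -0.0]
contact_force: [-1.7, 0.2, 6.0]
gripper_width: -0.1
```

Call:
move_arm --pt "-1 0 0 0 0 0 0" --pt "-1 0 0 0 0 0 0" --pt "-1 0 0 0 0 0 0" --pt "-1 0 0 0 0 0 0" --pt "-1 0 0 0 0 0 0"

```text
clock: 17.12
position: [503.6, 317.3, 82.4]
ee_rot: [0.992, -0.129, 0.0, -0.0]
contact_force: [-1.6, -0.3, 6.4]
gripper_width: 0.4
```

Call:
move_arm --pt "-1 0 0 0 0 0 0" --pt "-1 0 0 0 0 0 0" --pt "-1 0 0 0 0 0 0" --pt "-1 0 0 0 0 0 0" --pt "-1 0 0 0 0 0 0"

```text
clock: 17.53
position: [503.6, 317.4, 82.4]
ee_rot: [0.992, -0.129, 0.0, -0.0]
contact_force: [-2.3, -1.1, 6.5]
gripper_width: -0.2
```

```bash
python3 - <<'E'
from h import *
p=shot('scene','s14');F=[];Z=[]
for i in range(6):
    optics.get_image('top');s=readout.read_state();F.append(s['contact_force'][2]);Z.append(s['position'][2])
print(np.round(F,1),np.round(Z,1))
b=cv2.convertScaleAbs(cv2.resize(p['frame'][150:240,300:460],None,fx=5,fy=5,interpolation=2),alpha=1.3)
cv2.imwrite('pics/s14d.png',b)
E
```

```text
[6.  5.  6.3 7.2 6.9 6.4] [82.4 82.4 82.4 82.4 82.4 82.4]
```

View pics/s14d.png

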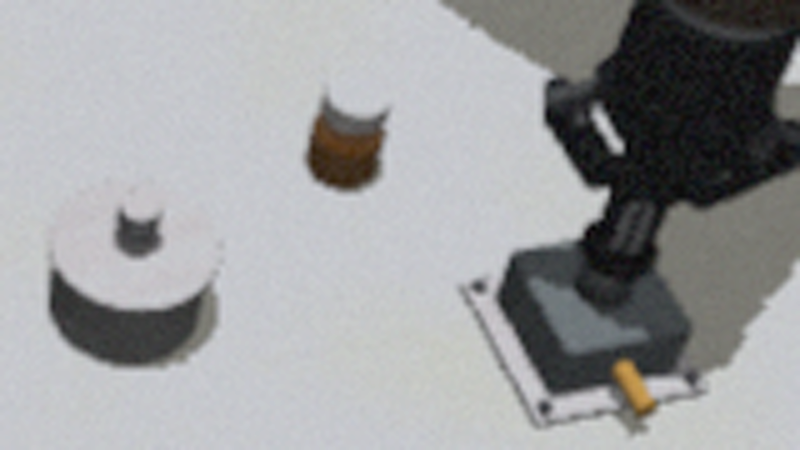

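View pics/s14.png

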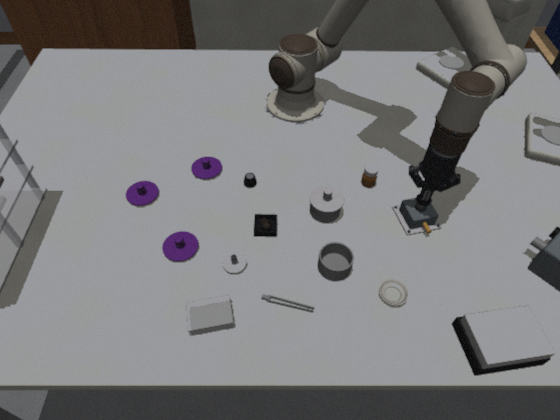

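The key is about 12 mm down at roughly 6.3 N. The lid at (326,203) is still seated and everything else stands where it was. Handing in.

```bash
python3 -c "
from bench import workorder,readout
print(workorder.job_done());s=readout.read_state();print(s['position'],s['contact_force'])"
```

```text
the job is handed in; nothing more can be done
None
the job is handed in; nothing more can be done
```

The large aluminium lid is on the pot with the dark stone, let go of, and the key is held at about half travel. I handed the job in at about 18 s of the 54 s; the hand-in gives no verdict.

- **Lid:** Contact came 44 mm above the grasp height, which is where the lid should seat. After release, the scene camera put the disc at (481.5, 68.4) and the pot's base at (480.3, 68.1). That is about 1.2 mm apart, against the 4.5 mm allowed. Its outline matched a level disc at seated height.
- **Key:** I pressed it with the fingers shut. It was touched at z ≈ 94 mm and has been held steady at z = 82.4 mm, about 12 mm of travel. The force read 5 to 7.2 N, against 6.6 N expected.
- **Other things:** In the last picture the lid still looked seated and everything else stood where it started. I compared these by eye only and did not measure them.

**Disagreements:** Position estimates for the lid and pot differed by 2 to 5 mm between cameras and networks, so I relied on circle fits in the wrist images. The gripper read 19 mm on the 22 mm grip, but the lid held firmly. The state could not be read after hand-in.

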